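# Clamp a pacemaker in a free-standing inspection stand

### The job

Lay the pacemaker flat in the nest of the little free-standing clamp stand, lengthwise between jaw and stop, and let go of it. Then take the stand's knob, bear down on it with about 15 N (never more than about 25 N, the stand is delicate), and keep bearing down while you turn it clockwise until the sprung jaw grips the pacemaker firmly, so that the stand neither twists nor slides on the bench. Let go of the knob, leaving the pacemaker clamped and the other things on the bench where they are.

Things in the scene. Friction and masses are not known exactly. Their poses are not given: they have to be found in the camera images.
- pm_center (a point): the pacemaker, loose, 35 g: flat titanium can with rounded edges and a clear polymer header at one end (+x), 48 mm long (x), 42 mm wide (y; two parallel sides to grip), 10 mm thick, lying flat. This point is its centre, 5 mm over its underside. Either end may face the jaw.
- clamp: clamp stand, loose, 0.34 kg: aluminium block 150 x 84 mm, deck 24 mm up, on four small feet; its weight alone cannot hold it against the stiff knob. Origin on the bench under its middle. x runs lengthwise: post with knob (axis at x -45 mm), moving jaw with sprung pad, open nest (middle at +31 mm), fixed steel stop. Jaw, pad and stop rise 13 mm over the deck.
- nest (a point): middle of the open nest, on the deck (24 mm up), axes as the stand's. With the knob at 0 the gap along x from pad to stop is 58 mm, so a pacemaker lying lengthwise along x has 5 mm to spare at each end; open to both sides (y). It must lie within 9 mm of the middle in y and 0.2 rad of the stand's x. The closing jaw pushes it against the stop.
- clamp_far_end (a point): a point at the far end of the stand's deck (+x end, middle of the edge, 120 mm from the knob's axis); it shows whether the stand has twisted or slid
- knob_grip (a point): point to grip, on the knob's axis, 74 mm up. The knob is an upright black bar 42 mm long (this point's x), 14 mm thick (its y), from 52 to 84 mm up, over a disc 38 mm wide with its top at 52 mm; what stands around it is under 42 mm. The point turns with the bar. The shaft gives up to 3.5 mm on a stiff spring (8 N per mm), then bottoms.
- knob (a joint): turn of the knob, rad, growing clockwise seen from above; at 0 the bar is parallel to the stand's x and the jaw is open; end stop at 1.45. Stiff: 0.26 N m, 0.35 when clamping; stays where left. Moves the jaw 10 mm per rad: the pacemaker is against the stop at about 1.0 rad, then the pad's spring is pushed in. One grasp does the whole turn.
- pad (a joint): how far the jaw's sprung pad is pushed in, in m: 0 free, 0.006 at most; holding force 4 N rising 1 N per mm. Firmly gripped means over 0.0015.
- jar: bystander: squat closed glass specimen jar, 68 mm wide, 52 mm tall; origin at the centre of its underside
- header: bystander: small white polymer connector header, 30 x 18 x 11 mm; origin at the centre of its underside
- driver: bystander: red plastic torque handle with a steel shank, 145 mm long along its x, 26 mm thick, lying on the bench; origin under it, 30 mm ahead of the middle of the handle
Mind the look-alikes: they are no part of the job. Of the things that look like the part that bears pm_center, the larger one is meant.

How it is judged:
By the outcome, as a careful person would: the job done as asked, in the order asked, and still so for the second after the job is handed in, with the robot touching nothing.
It also fails if it takes over 70 s, if anything falls off the work surface, if the arm or the gripper's body presses on something with over 40 N, if the wrist force passes 120 N, or if a joint passes its speed limit or range.

### The arm

A 6-joint arm with a two-finger parallel gripper is mounted at the origin on the work surface. World frame = base frame: x ahead of the robot, y to its left, z up, the work surface at z = 0. Lengths are in mm, angles in rad, forces in N, time in s.
With the tool pointing down it reaches from about 350 to 875 mm from the base axis. Payload 4.2 kg.
Tool frame: the origin (TCP) lies at the very end of the fingers, on their centre line; the grasp point (between the pads) lies 19 mm behind it (arm.pinch_z is the distance from the TCP to the grasp point, in mm); x points along the fingers, y is the direction in which the jaws open and shut, and the axes are right-handed (so a half turn about x gives the same grasp; the last joint's range is limited). The gripper opens to 85 mm and grips with 20 to 120 N. Pads are 22 mm wide; open, the fingers measure 114 mm over their backs; the gripper's body (76 mm by 85 mm) begins 54 mm behind the grasp point. The pads swing forward as they close: fully open they stand 13 mm farther back than shut.
Start: joints at [1.465, 0.385, 0.008, 0, -1.194, -0.259], TCP at [222.944, 583.862, 231.312] pointing down, gripper open.
Joint ranges: [-3.14, 3.14], [-1.21, 2.06], [-1.07, 1.41], [-3.16, 2.05], [-2.99, -0.16], [-3.1, 3.1]. Speed limits (rad/s): [2.79, 2.79, 3.14, 3.14, 3.14, 3.14].

### API

Orientations are given as a unit quaternion [x, y, z, w].
In Python, from bench import arm gives the robot as it stands.
- The arm moves only by the tool drive_tool, never from a script. Its argument "motion" is a list of rows, each a list of 4 numbers: the shift along the tool's x, y, z in mm, then the turn about the tool's x in degrees. In form: [[dx, dy, dz, spin], ...]. A call has 1 to 10 rows; each row shifts and turns the commanded pose from where the row before left it, along the tool's axes as they then stand; what a row does not reach is not made up. A row lasts 1/12 s, in which the tool goes at most 41.7 mm and 7.16 degrees, less where a joint would pass 70% of its speed; a pose out of reach is approached as far as the arm can. A call with a gripper value outside its range is refused whole. "grip" is the finger opening in mm, from 0 to 85.4, set as the call begins (left out, the last holds). The fingers move at their own pace and stop on an object; the grip force is fixed at half the most. Time passes only in rows, so rows that do not move let the fingers close. It gives the time, the measured TCP pose, the force and the opening at its end, in the units of the state.
- arm.read_state(): the state, without advancing time (a new reading comes with each control period).
- arm.get_image(name): name is "scene" or "top" or "wrist"; returns the picture (420x560x3 uint8, red, green, blue); there is no depth.
- arm.calibration(name): a dict with "K" (3x3 intrinsics, pixels), "eye" and "attitude" of the camera in the world; the wrist camera has in their place "T_tool_cam" (4x4, takes a point from camera to tool coordinates, whose origin is the TCP and whose axes are the tool frame's). Camera axes: x right, y up, looking along -z (the intrinsics and any distortion apply to the point x, -y, -z); pixel columns grow to the right and rows downward; lengths in mm; the calibration is good to about 2 mm. The wrist camera is an equidistant fisheye: a pixel r from the principal point sees the ray r / f radians off the axis. A picture is of the moment at which its call begins: read the wrist's pose just before it. calibration takes no time and is no camera call.
- arm.job_done(): hands the job in, once; it reports no verdict.
The state is a dict: "clock": time; "joints": joint angles; "joint_vel": joint speeds; "joint_efforts": joint torques, N m; "position": TCP position; "ee_rot": TCP orientation; "contact_force": force on the tool from outside, world axes, zero at the start; "wrist_torque": the same for the moment, N m; "gripper_width": finger opening in mm.
Only numpy, scipy, OpenCV 4.12 (cv2) and the standard library are available. Lean on these libraries where they do the work, as an engineer would, in place of code of your own. Each camera call takes 0.05 s, during which the arm holds its last target. There are 200 camera calls.

## Working session

There is one attempt and no reset: what is moved stays moved. The work goes in short steps, Python scripts to look and compute and a tool call to move; the robot and the scene stay as the last step left them, time stands still between calls to the robot, and variables do not carry over. Pictures are saved under pics/ and viewed, about 8 in all and at most 12, crops included, and the job is handed in when it is done.

Besides the shell and the picture viewer there is one more tool, called after ">>>" by a JSON object that holds its "api" and its "payload". drive_tool: Moves the arm, as the interface text tells. Its arguments: {"type":"object","properties":{"motion":{"type":"array"},"grip":{"type":"number"}},"required":["motion"]}

```bash
mkdir -p pics; cat > h.py <<'E'
import numpy as np, cv2
from scipy.spatial.transform import Rotation as R
from bench import arm
def cam(n,s=None):
    c=arm.calibration(n); K=np.array(c["K"])
    if n=="wrist":
        s=s or arm.read_state()
        T=np.array(c["T_tool_cam"]); Rt=R.from_quat(s["ee_rot"]).as_matrix()
        return K, Rt@T[:3,:3], Rt@T[:3,3]+np.array(s["position"])
    a=np.array(c["attitude"],float)
    M=R.from_quat(a).as_matrix() if a.size==4 else a.reshape(3,3)
    return K,M,np.array(c["eye"],float)
def ray(n,uv,C):
    K,M,e=C; x=(uv[0]-K[0,2])/K[0,0]; y=(uv[1]-K[1,2])/K[1,1]
    if n=="wrist":
        r=np.hypot(x,y)+1e-12; d=np.array([np.sin(r)*x/r,-np.sin(r)*y/r,-np.cos(r)])
    else: d=np.array([x,-y,-1])
    return e, M@d
def onz(n,uv,z,C):
    e,d=ray(n,uv,C); return e+d*(z-e[2])/d[2]
def proj(n,P,C):
    K,M,e=C; p=M.T@(np.array(P,float)-e); x,y,z=p[0],-p[1],-p[2]
    if n=="wrist":
        r=np.hypot(x,y)+1e-12; t=np.arctan2(r,z); x,y=t*x/r,t*y/r
    else: x,y=x/z,y/z
    return np.array([K[0,0]*x+K[0,2],K[1,1]*y+K[1,2]])
def snap(n,f):
    C=cam(n); im=arm.get_image(n); cv2.imwrite(f"pics/{f}.png",im[:,:,::-1]); return im,C
E
python3 - <<'E'
from h import *
for n in("top","scene","wrist"):
    c=arm.calibration(n); print(n,c)
    snap(n,n+"0")
print(arm.read_state())
E
```

```text
top {'K': array([[446.16993189,   0.        , 281.95658818],
       [  0.        , 446.16993189, 205.17315395],
       [  0.        ,   0.        ,   1.        ]]), 'eye': array([ 353.04283563,   18.89289074, 1144.35871178]), 'attitude': array([-0.0614806 ,  0.05806517,  0.70714443, -0.70199382])}
scene {'K': array([[518.48495509,   0.        , 285.30017273],
       [  0.        , 518.48495509, 211.62916738],
       [  0.        ,   0.        ,   1.        ]]), 'eye': array([1010.67030344, -409.57461967,  818.47511482]), 'attitude': array([0.32675389, 0.13639343, 0.38565377, 0.85199759])}
wrist {'K': array([[325.1922621 ,   0.        , 278.63110063],
       [  0.        , 325.1922621 , 214.52926933],
       [  0.        ,   0.        ,   1.        ]]), 'T_tool_cam': array([[-4.58039557e-04,  2.76281468e-01, -9.61076657e-01,
        -1.43104205e+02],
       [ 9.99999858e-01, -1.34546696e-04, -5.15268212e-04,
         2.12008028e-01],
       [-2.71668747e-04, -9.61076757e-01, -2.76281367e-01,
        -6.95929433e+01],
       [ 0.00000000e+00,  0.00000000e+00,  0.00000000e+00,
         1.00000000e+00]])}
{'clock': 0.15, 'joints': array([ 1.46458586e+00,  3.85377704e-01,  6.96177388e-03, -3.69969239e-04,
       -1.19399898e+00, -2.58591967e-01]), 'joint_vel': array([ 0.00029531, -0.00094001,  0.00493481,  0.00147558,  0.00015751,
       -0.00044981]), 'joint_efforts': array([-2.81723815e-04, -3.92679727e+01,  1.88581967e+01,  4.18861717e+00,
       -3.38157974e-03,  3.77599392e-06]), 'position': array([222.80763387, 583.47334175, 230.48017467]), 'ee_rot': array([-0.6952899 ,  0.12889038,  0.69544525,  0.12773068]), 'contact_force': array([ 0.44611193, -0.3582131 ,  0.06397955]), 'wrist_torque': array([ 0.00913357,  0.02564472, -0.05056231]), 'gripper_width': 85.31161461378855}
```

View pics/top0.png

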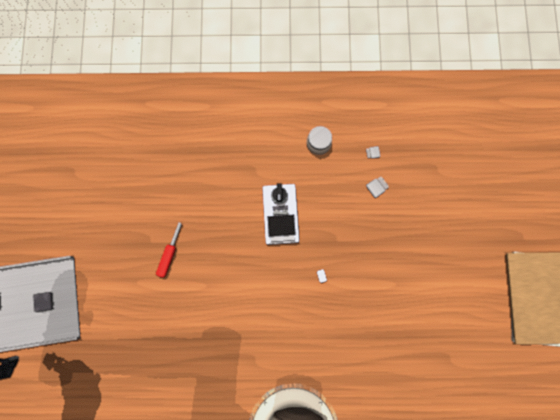

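View pics/scene0.png

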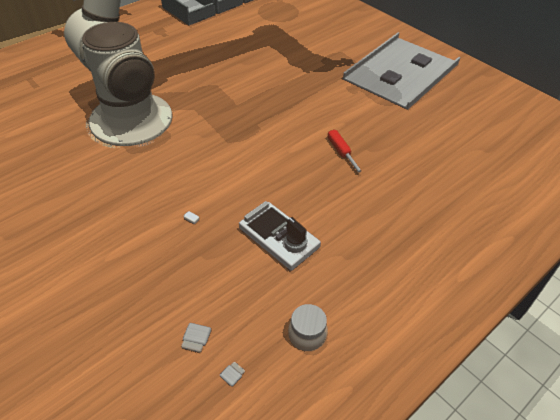

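The top view shows the stand near (281,214) with its knob at (279,194). The larger can is at (377,187), the small look-alike at (373,153) and the jar at (320,139). I'll measure these and zoom in.

```bash
python3 - <<'E'
from h import *
im=cv2.imread("pics/top0.png"); C=cam("top")
hsv=cv2.cvtColor(im,cv2.COLOR_BGR2HSV)
m=((hsv[:,:,1]<70)&(hsv[:,:,2]>70)).astype(np.uint8)
for name,(x0,y0,x1,y1),z in(("pm",(360,172,395,202),10),("stand",(255,175,305,250),24),("small",(362,142,385,164),8),("jar",(300,120,340,160),52)):
    s=np.zeros_like(m); s[y0:y1,x0:x1]=m[y0:y1,x0:x1]
    cs,_=cv2.findContours(s,0,2); c=max(cs,key=cv2.contourArea)
    b=cv2.boxPoints(cv2.minAreaRect(c)); W=np.array([onz("top",p,z,C)[:2] for p in b])
    print(name,cv2.contourArea(c),W.mean(0).round(1),[ (np.linalg.norm(W[i]-W[i-1]).round(1), np.degrees(np.arctan2(*(W[i]-W[i-1])[::-1])).round(1)) for i in(1,2)],W.round(0).tolist())
a=cv2.resize(im[170:255,240:410],None,fx=4.5,fy=4.5,interpolation=cv2.INTER_CUBIC)
cv2.imwrite("pics/z1.png",a)
E
```

```text
pm 245.0 [ 595.1 -223.6] [(np.float64(48.0), np.float64(-53.6)), (np.float64(41.5), np.float64(-145.7))] [[598.0, -193.0], [626.0, -231.0], [592.0, -255.0], [564.0, -216.0]]
stand 1707.5 [523.2  27.8] [(np.float64(86.6), np.float64(-87.0)), (np.float64(152.3), np.float64(-177.4))] [[597.0, 75.0], [602.0, -11.0], [449.0, -18.0], [445.0, 66.0]]
small 115.0 [ 686.6 -216.5] [(np.float64(33.9), np.float64(-78.8)), (np.float64(30.3), np.float64(-171.5))] [[698.0, -198.0], [705.0, -231.0], [675.0, -235.0], [668.0, -202.0]]
jar 500.5 [708.9 -73.2] [(np.float64(58.9), np.float64(-90.5)), (np.float64(71.6), np.float64(178.5))] [[745.0, -45.0], [744.0, -103.0], [673.0, -102.0], [673.0, -43.0]]
```

View pics/z1.png

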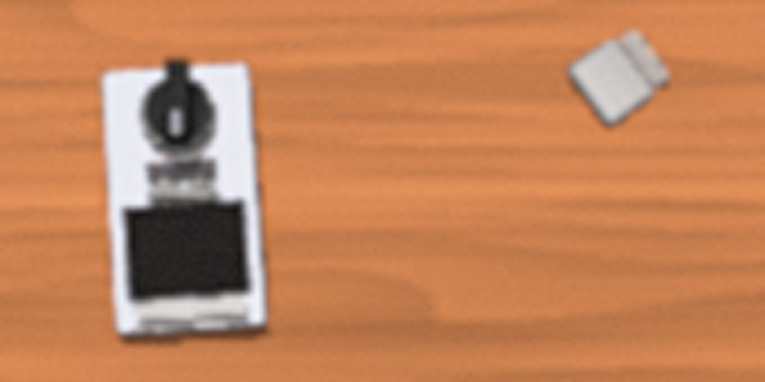

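```bash
cat >> h.py <<'E'
def go(x,y,z,yaw):
    "tool-frame shift with orientation as is, then spin to bring tool y to world yaw deg (mod 180)"
    s=arm.read_state(); M=R.from_quat(s["ee_rot"]).as_matrix()
    p=np.array(s["position"]); d=M.T@(np.array([x,y,z])-p)
    a=np.degrees(np.arctan2(M[1,1],M[0,1])); sp=-((yaw-a+90)%180-90)
    print("pos",p.round(1),"yaw",round(a,2),"tilt",np.degrees(M[:2,0]).round(2),"j",np.round(s["joints"],2),"t",s["clock"],"F",np.round(s["contact_force"],1),"w",round(s["gripper_width"],1))
    print("shift",d.round(1),"spin",round(sp,2))
E
python3 -c "
from h import *
go(595,-223.6,231,36.4)"
```

```text
pos [222.8 583.5 230.5] yaw -110.91 tilt [-0.03 -0.09] j [ 1.46  0.39  0.01 -0.   -1.19 -0.26] t 0.15 F [ 0.4 -0.4  0.1] w 85.3
shift [ 6.000e-01  6.211e+02 -6.357e+02] spin 32.69
```

>>> {"api": "drive_tool", "payload": {"motion": [[0,28,-29,0],[0,28,-29,0],[0,28,-29,0],[0,28,-29,0],[0,28,-29,0],[0,28,-29,0],[0,28,-29,0],[0,28,-29,0],[0,28,-29,0],[0,28,-29,0]]}}

```text
clock: 0.98
position: [394.1, 216.9, 231.4]
ee_rot: [0.695, -0.128, -0.695, -0.128]
contact_force: [0.4, -0.0, 0.6]
gripper_width: 85.2
```

>>> {"api": "drive_tool", "payload": {"motion": [[0,28,-29,0],[0,28,-29,0],[0,28,-29,0],[0,28,-29,0],[0,28,-29,0],[0,28,-29,0],[0,28,-29,0],[0,28,-29,0],[0,28,-29,0],[0,28,-29,0]]}}

```text
clock: 1.82
position: [565.3, -148.3, 231.0]
ee_rot: [-0.695, 0.128, 0.696, 0.128]
contact_force: [0.5, 0.5, -0.2]
gripper_width: 85.5
```

>>> {"api": "drive_tool", "payload": {"motion": [[0,28,-29,0],[0,28,-29,0],[10,0,0,6.5],[10,0,0,6.5],[10,0,0,6.5],[10,0,0,6.5],[10,0,0,6.7],[0,0,0,0],[0,0,0,0],[0,0,0,0]]}}

```text
clock: 2.65
position: [599.5, -219.3, 181.8]
ee_rot: [0.632, -0.318, -0.631, -0.318]
contact_force: [0.2, 0.2, 1.2]
gripper_width: 85.7
```

```bash
python3 -c "
from h import *
go(595,-223.6,180,36.4)
im,C=snap('wrist','w1'); print(proj('wrist',[595,-223.6,10],C))"
```

```text
pos [ 599.5 -219.3  181.8] yaw -143.45 tilt [ 0.04 -0.02] j [-0.1   0.44 -0.03  0.   -1.1   0.74] t 2.65 F [0.2 0.2 1.2] w 85.7
shift [ 1.8  6.2 -0.7] spin 0.15
[284.31311125 193.88059306]
```

View pics/w1.png

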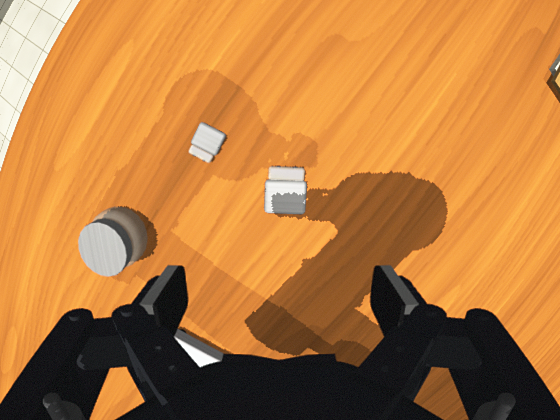

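The wrist view shows the larger can at cols 265–306, rows 167–215, with its header end at the top. It lines up with the image vertical, and the look-alike is at (207,140). I'll refine the pose from this view.

```bash
python3 - <<'E'
from h import *
im=cv2.imread("pics/w1.png"); C=cam("wrist")
hsv=cv2.cvtColor(im,cv2.COLOR_BGR2HSV)
s=np.zeros(im.shape[:2],np.uint8); s[155:228,250:325]=(hsv[155:228,250:325,1]<75)
s=cv2.morphologyEx(s,cv2.MORPH_OPEN,np.ones((3,3)))
cs,_=cv2.findContours(s,0,1); c=max(cs,key=cv2.contourArea); print(cv2.boundingRect(c),cv2.contourArea(c))
for z in(5,10):
    W=np.array([onz("wrist",p,z,C)[:2] for p in c[:,0]],np.float32)
    r=cv2.minAreaRect(W); print(z,r); print(cv2.boxPoints(r))
print("cam",C[2])
# section widths by row
for v in range(165,218,4):
    u=np.flatnonzero(s[v]); print(v,u.min() if u.size else None,u.max() if u.size else None)
cv2.imwrite("pics/z2.png",cv2.resize(im[155:228,250:325],None,fx=7,fy=7,interpolation=cv2.INTER_CUBIC))
E
```

```text
(264, 166, 43, 48) 1748.5
5 ((595.8616943359375, -226.4237518310547), (41.79515075683594, 48.198951721191406), 33.48942184448242)
[[ 565.1357  -217.85602]
 [ 591.731   -258.05334]
 [ 626.5877  -234.99149]
 [ 599.9924  -194.79416]]
10 ((596.560302734375, -227.1913604736328), (41.14275360107422, 47.44654083251953), 33.48940658569336)
[[ 566.31396 -218.75737]
 [ 592.49414 -258.3272 ]
 [ 626.80664 -235.62535]
 [ 600.62646 -196.05551]]
cam [ 640.61392472 -275.59648584  325.3026826 ]
165 None None
169 269 303
173 269 303
177 269 303
181 266 304
185 265 306
189 265 306
193 265 305
197 265 305
201 265 305
205 264 305
209 264 304
213 280 302
217 None None
```

View pics/z2.png

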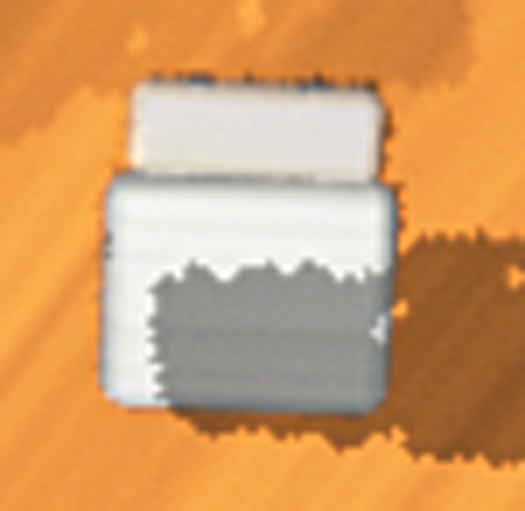

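>>> {"api": "drive_tool", "payload": {"motion": [[0,0,0,2.0],[0,0,0,0]], "grip": 56}}

```text
clock: 2.87
position: [599.6, -219.2, 182.2]
ee_rot: [0.626, -0.329, -0.625, -0.33]
contact_force: [1.1, 0.5, 0.1]
gripper_width: 64.2
```

```bash
python3 -c "
from h import *
go(594.3,-224,10,34.5)"
```

```text
pos [ 599.6 -219.2  182.2] yaw -145.55 tilt [ 0.09 -0.02] j [-0.1   0.44 -0.03  0.   -1.1   0.7 ] t 2.8667 F [1.1 0.5 0.1] w 64.2
shift [172.2   7.3  -0.8] spin -0.05
```

>>> {"api": "drive_tool", "payload": {"motion": [[25,2,0,0],[30,2,-1,0],[30,2,0,0],[30,1,0,0],[25,0,0,0],[20,0,0,0],[12,0,0,0],[0,0,0,0],[0,0,0,0]]}}

```text
clock: 3.62
position: [594.5, -224.1, 9.7]
ee_rot: [0.626, -0.33, -0.626, -0.329]
contact_force: [0.2, 0.2, 1.1]
gripper_width: 55.9
```

>>> {"api": "drive_tool", "payload": {"motion": [[3,0,0,0],[2,0,0,0],[1,0,0,0],[0,0,0,0],[0,0,0,0]]}}

```text
clock: 4.03
position: [594.2, -224.0, 3.9]
ee_rot: [0.626, -0.33, -0.625, -0.33]
contact_force: [1.2, 0.3, -1.1]
gripper_width: 56.1
```

```bash
python3 -c "
from h import *
go(594.3,-224,3,34.5)
im,C=snap('wrist','w2')"
```

```text
pos [ 594.2 -224.     3.9] yaw -145.6 tilt [ 0.05 -0.01] j [-0.11  0.63 -0.21  0.   -0.73  0.71] t 4.0333 F [ 1.2  0.3 -1.1] w 56.1
shift [ 0.9 -0.1 -0. ] spin -0.1
```

View pics/w2.png

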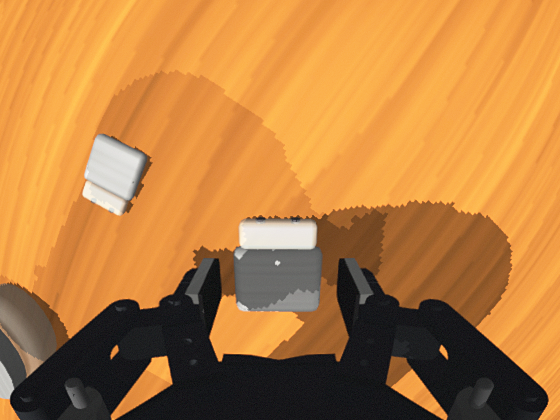

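>>> {"api": "drive_tool", "payload": {"motion": [[2.2,0,0,0],[0,0,0,0],[0,0,0,0]]}}

```text
clock: 4.33
position: [593.9, -224.0, 0.9]
ee_rot: [-0.625, 0.33, 0.626, 0.33]
contact_force: [0.1, 0.5, 0.9]
gripper_width: 56.0
```

>>> {"api": "drive_tool", "payload": {"motion": [[0,0,0,0],[0,0,0,0],[0,0,0,0],[0,0,0,0],[0,0,0,0],[0,0,0,0]], "grip": 30}}

```text
clock: 4.83
position: [594.3, -224.1, 1.5]
ee_rot: [0.626, -0.33, -0.625, -0.33]
contact_force: [0.2, 1.9, 3.3]
gripper_width: 40.4
```

>>> {"api": "drive_tool", "payload": {"motion": [[-5,0,0,0],[-15,0,0,0],[-25,0,0,0],[-30,0,0,0],[-30,0,0,0],[-10,0,0,0],[0,0,0,0],[0,0,0,0],[0,0,0,0]]}}

```text
clock: 5.58
position: [592.5, -223.6, 114.0]
ee_rot: [-0.624, 0.33, 0.627, 0.33]
contact_force: [0.5, -0.0, -0.4]
gripper_width: 39.7
```

```bash
python3 -c "
from h import *
go(490,28,116,92.6)
im,C=snap('wrist','w3')
im,C=snap('top','top1')"
```

```text
pos [ 592.5 -223.6  114. ] yaw -145.64 tilt [-0.22  0.07] j [-0.11  0.5  -0.12 -0.   -0.96  0.71] t 5.5833 F [ 0.5 -0.  -0.4] w 39.7
shift [ -1.3 -57.4 265.6] spin -58.24
```

View pics/w3.png

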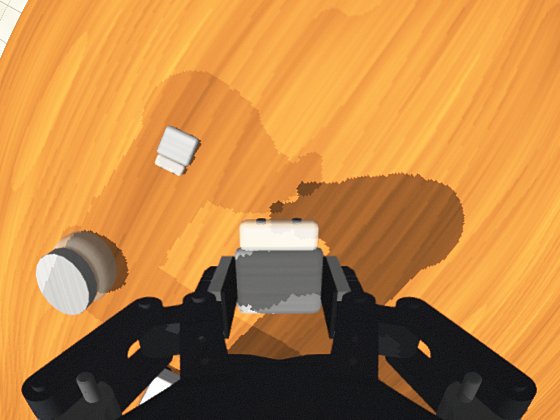

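>>> {"api": "drive_tool", "payload": {"motion": [[-2,0,15,0],[-2,0,27,0],[-2,0,32,0],[-2,0,32,0],[-2,0,32,0],[0,0,32,0],[0,-1,32,0],[0,-1,32,0],[0,-1,32,0],[0,-1,32,0]]}}

```text
clock: 6.52
position: [427.4, 24.9, 125.1]
ee_rot: [-0.625, 0.331, 0.626, 0.329]
contact_force: [-0.1, 1.3, 0.7]
gripper_width: 40.0
```

>>> {"api": "drive_tool", "payload": {"motion": [[0,0,4,-4],[0,0,0,-6.5],[0,0,0,-6.5],[0,0,0,-6.5],[0,0,0,-6.5],[0,0,0,-6.5],[0,0,0,-6.5],[0,0,0,-6.5],[0,0,0,-6.0],[0,0,0,-3]]}}

```text
clock: 7.35
position: [426.0, 27.2, 125.1]
ee_rot: [-0.706, -0.019, 0.708, -0.02]
contact_force: [-0.6, -0.3, -1.2]
gripper_width: 39.8
```

>>> {"api": "drive_tool", "payload": {"motion": [[0,0,0,0],[0,0,0,0],[0,0,0,0]]}}

```text
clock: 7.6
position: [426.4, 27.3, 125.6]
ee_rot: [-0.706, -0.017, 0.707, -0.018]
contact_force: [0.9, -1.3, -0.6]
gripper_width: 40.3
```

```bash
python3 -c "
from h import *
go(490,28,116,92.6)
im,C=snap('wrist','w4')"
```

```text
pos [426.4  27.3 125.6] yaw -87.17 tilt [-0.07 -0.03] j [ 0.45  0.17 -0.6  -0.   -0.8   1.17] t 7.6 F [ 0.9 -1.3 -0.6] w 40.3
shift [  9.5   2.5 -63.6] spin 0.23
```

View pics/w4.png

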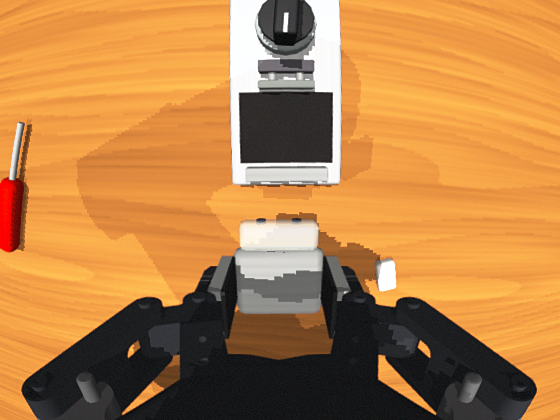

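The nest shows clearly, its dark floor at cols 239–333, rows 93–163. The held pacemaker is at cols 236–322, rows 220–313, header toward the jaw. Next I'll cast rays for both.

```bash
python3 - <<'E'
from h import *
im=cv2.imread("pics/w4.png"); s0=arm.read_state(); C=cam("wrist",s0)
g=im.max(axis=2)
m=np.zeros_like(g); m[70:175,225:350]=(g[70:175,225:350]<75)
m=cv2.morphologyEx(m,cv2.MORPH_OPEN,np.ones((9,9)))
cs,_=cv2.findContours(m,0,1); c=max(cs,key=cv2.contourArea); print(cv2.boundingRect(c))
W=np.array([onz("wrist",p,24,C)[:2] for p in c[:,0]],np.float32); r=cv2.minAreaRect(W); print("nest",r); print(cv2.boxPoints(r))
hsv=cv2.cvtColor(im,cv2.COLOR_BGR2HSV)
w=np.zeros_like(g); w[60:200,215:360]=((hsv[60:200,215:360,1]<60)&(g[60:200,215:360]>120))
for v in(80,100,120,140,160,175):
    u=np.flatnonzero(w[v]); a,b=onz("wrist",(u.min()-.5,v),24,C),onz("wrist",(u.max()+.5,v),24,C); print(v,u.min(),u.max(),a[:2].round(1),b[:2].round(1),"mid",((a+b)/2)[:2].round(1),np.linalg.norm(a-b).round(1))
v=np.flatnonzero(w[:,285]); print("near row",v.max(),onz("wrist",(285,v.max()+.5),24,C))
# held pm in tool frame, z top= TCP+8.5
z=s0["position"][2]+8.5; M=R.from_quat(s0["ee_rot"]).as_matrix()
for zz,uv in((z,(279,222)),(z-8,(279,313)),(z,(236,275)),(z,(322,275)),(z,(236,300)),(z,(322,300)),(z,(240,240)),(z,(318,240))): print(uv,(M.T@(onz("wrist",uv,zz,C)-s0["position"])).round(1))
# knob bar top
print("knob",onz("wrist",(287,21),84,C))
cv2.imwrite("pics/z3.png",cv2.resize(im[0:190,215:360],None,fx=3.1,fy=3.1,interpolation=cv2.INTER_CUBIC))
E
```

```text
(240, 92, 92, 71)
nest ((493.7511901855469, 25.377307891845703), (52.95551681518555, 68.47933197021484), 3.7894461154937744)
[[465.06842    57.7922   ]
 [469.59424   -10.537416 ]
 [522.43396    -7.0375824]
 [517.90814    61.29203  ]]
80 230 340 [527.6  68.8] [532.2 -13.8] mid [529.9  27.5] 82.7
100 230 340 [512.3  68.1] [516.8 -14.6] mid [514.6  26.8] 82.9
120 231 340 [497.2  66.8] [501.6 -15.6] mid [499.4  25.6] 82.4
140 231 340 [482.   66.2] [486.4 -16.6] mid [484.2  24.8] 83.0
160 232 340 [466.8  65. ] [471.1 -17.8] mid [468.9  23.6] 83.0
175 232 339 [455.2  64.8] [459.4 -18. ] mid [457.3  23.4] 82.9
near row 183 [450.41288354  23.52952982  24.        ]
(279, 222) [ -8.5   0.2 -27.5]
(279, 313) [-0.5  0.3 24.5]
(236, 275) [ -8.5 -19.7  -1.7]
(322, 275) [-8.5 20.2 -1.7]
(236, 300) [ -8.5 -20.4  11.9]
(322, 300) [-8.5 20.9 12. ]
(240, 240) [ -8.5 -17.1 -19.1]
(318, 240) [ -8.5  17.5 -19.1]
knob [556.28177482  29.02096756  84.        ]
```

View pics/z3.png

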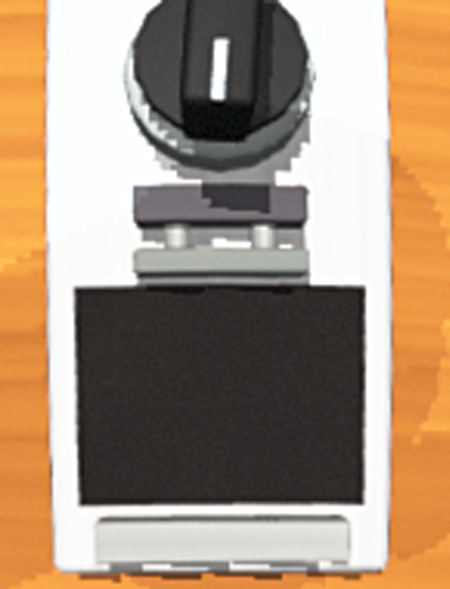

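```bash
python3 -c "
from h import *
go(492.3,26,32,93.2)"
```

```text
pos [426.5  27.4 125.7] yaw -87.16 tilt [-0.05 -0.02] j [ 0.45  0.17 -0.6  -0.   -0.8   1.17] t 7.65 F [ 0.7  0.2 -0.4] w 40.0
shift [ 93.7   4.6 -65.8] spin -0.36
```

>>> {"api": "drive_tool", "payload": {"motion": [[0,1,-12,-0.4],[0,1,-18,0],[0,1,-18,0],[10,1,-12,0],[20,0.6,-5.3,0],[20,0,0,0],[20,0,0,0],[16,0,0,0],[8,0,0,0],[0,0,0,0]]}}

```text
clock: 8.48
position: [490.9, 26.1, 30.3]
ee_rot: [-0.705, -0.02, 0.708, -0.021]
contact_force: [0.3, -0.7, -0.7]
gripper_width: 40.0
```

```bash
python3 -c "
from h import *
go(492.3,26,26,93.2)
im,C=snap('wrist','w5')"
```

```text
pos [490.9  26.1  30.3] yaw -86.74 tilt [-0.23 -0.09] j [ 0.38  0.42 -0.56 -0.   -0.6   1.24] t 8.4833 F [ 0.3 -0.7 -0.7] w 40.0
shift [ 4.3  0.1 -1.4] spin 0.06
```

View pics/w5.png

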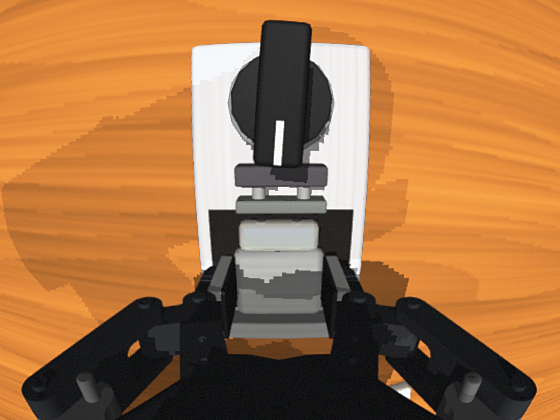

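```bash
python3 - <<'E'
from h import *
im=cv2.imread("pics/w5.png"); C=cam("wrist")
for u,v,z in((280,213,37),(280,315,37),(280,315,30),(280,221,37),(280,221,33),(280,313,31),(280,313,35)): print(u,v,z,onz("wrist",(u,v),z,C)[:2].round(1))
print([(v,im[v,283].tolist()) for v in range(204,226,2)]); print([(v,im[v,283].tolist()) for v in range(302,340,2)])
E
```

```text
280 213 37 [522.5  27.5]
280 315 37 [469.5  24.3]
280 315 30 [464.8  24. ]
280 221 37 [518.8  27.3]
280 221 33 [517.6  27.2]
280 313 31 [466.7  24.1]
280 313 35 [469.4  24.3]
[(204, [143, 151, 146]), (206, [139, 147, 142]), (208, [137, 144, 141]), (210, [136, 142, 137]), (212, [124, 130, 126]), (214, [33, 36, 37]), (216, [35, 38, 40]), (218, [38, 38, 42]), (220, [83, 88, 92]), (222, [121, 127, 130]), (224, [161, 170, 177])]
[(302, [127, 129, 130]), (304, [120, 123, 121]), (306, [122, 125, 127]), (308, [124, 125, 126]), (310, [124, 126, 127]), (312, [117, 121, 119]), (314, [61, 62, 63]), (316, [61, 63, 61]), (318, [64, 65, 65]), (320, [64, 64, 64]), (322, [63, 64, 64]), (324, [114, 115, 116]), (326, [124, 126, 125]), (328, [121, 125, 125]), (330, [116, 119, 119]), (332, [119, 122, 122]), (334, [121, 126, 124]), (336, [123, 124, 125]), (338, [85, 101, 125])]
```

>>> {"api": "drive_tool", "payload": {"motion": [[1.5,0,-0.4,0],[1.5,0,-0.4,0],[0.7,0,0,0],[0,0,0,0],[0,0,0,0],[0,0,0,0]]}}

```text
clock: 9.03
position: [493.1, 26.6, 28.8]
ee_rot: [0.707, 0.02, -0.707, 0.02]
contact_force: [-0.1, 0.3, -0.8]
gripper_width: 40.1
```

>>> {"api": "drive_tool", "payload": {"motion": [[0.5,0,0,0],[0,0,0,0],[0,0,0,0],[0,0,0,0]]}}

```text
clock: 9.37
position: [492.9, 26.6, 27.9]
ee_rot: [0.707, 0.02, -0.707, 0.02]
contact_force: [0.2, -0.6, -0.5]
gripper_width: 40.3
```

>>> {"api": "drive_tool", "payload": {"motion": [[1.2,0,0,0],[0,0,0,0],[0,0,0,0],[0,0,0,0]]}}

```text
clock: 9.7
position: [492.9, 26.6, 26.7]
ee_rot: [-0.707, -0.02, 0.707, -0.02]
contact_force: [1.2, -0.3, 0.2]
gripper_width: 40.1
```

>>> {"api": "drive_tool", "payload": {"motion": [[0.7,0,0,0],[0,0,0,0],[0,0,0,0],[0,0,0,0]]}}

```text
clock: 10.03
position: [492.9, 26.6, 26.0]
ee_rot: [-0.707, -0.02, 0.707, -0.02]
contact_force: [-0.1, 0.7, -0.5]
gripper_width: 40.0
```

>>> {"api": "drive_tool", "payload": {"motion": [[0.5,0,0,0],[0,0,0,0],[0,0,0,0],[0,0,0,0]]}}

```text
clock: 10.37
position: [492.9, 26.6, 25.5]
ee_rot: [-0.707, -0.02, 0.707, -0.02]
contact_force: [-0.6, -0.4, -0.6]
gripper_width: 39.9
```

>>> {"api": "drive_tool", "payload": {"motion": [[0.5,0,0,0],[0,0,0,0],[0,0,0,0],[0,0,0,0]]}}

```text
clock: 10.7
position: [492.9, 26.6, 25.4]
ee_rot: [0.707, 0.02, -0.707, 0.02]
contact_force: [-1.7, 0.2, 5.6]
gripper_width: 40.2
```

>>> {"api": "drive_tool", "payload": {"motion": [[0,0,0,0],[0,0,0,0],[0,0,0,0],[0,0,0,0]], "grip": 54}}

```text
clock: 11.03
position: [492.9, 26.5, 24.8]
ee_rot: [-0.707, -0.02, 0.707, -0.02]
contact_force: [1.0, 0.1, -0.1]
gripper_width: 54.0
```

>>> {"api": "drive_tool", "payload": {"motion": [[-5,0,0,0],[-15,0,0,0],[-25,0,0,0],[-30,0,0,0],[-25,0,0,0],[-10,0,0,0],[0,0,0,0],[0,0,0,0],[0,0,0,0]]}}

```text
clock: 11.78
position: [492.0, 26.3, 134.0]
ee_rot: [-0.706, -0.02, 0.708, -0.02]
contact_force: [-0.7, 0.2, -0.9]
gripper_width: 54.0
```

```bash
python3 - <<'E'
from h import *
go(570.2,30,135,93.2)
im,C=snap('wrist','w6'); snap('top','top2')
# numeric: nest strip along centre col, gaps
P=[(x,proj("wrist",[x,25.8+(x-494.3)*.056,34],C)) for x in range(458,532,2)]
print([(x,int(im[int(p[1]+.5),int(p[0]+.5)].mean())) for x,p in P])
# lateral profile at x=488, z=34
print([(y,int(im[int(p[1]+.5),int(p[0]+.5)].mean())) for y,p in ((y,proj("wrist",[484,y,34],C)) for y in range(-6,58,2))])
cv2.imwrite("pics/z4.png",np.ascontiguousarray(im[:,:,::-1]))
E
```

```text
pos [492.   26.3 134. ] yaw -86.72 tilt [-0.12 -0.02] j [ 0.38  0.26 -0.45 -0.   -0.86  1.24] t 11.7833 F [-0.7  0.2 -0.9] w 54.0
shift [ -1.1   0.8 -78.3] spin 0.08
[(458, 142), (460, 148), (462, 162), (464, 71), (466, 94), (468, 197), (470, 109), (472, 37), (474, 206), (476, 242), (478, 237), (480, 240), (482, 238), (484, 236), (486, 241), (488, 241), (490, 239), (492, 240), (494, 239), (496, 240), (498, 243), (500, 239), (502, 244), (504, 236), (506, 188), (508, 188), (510, 214), (512, 216), (514, 216), (516, 216), (518, 207), (520, 138), (522, 128), (524, 161), (526, 166), (528, 71), (530, 255)]
[(-6, 49), (-4, 48), (-2, 48), (0, 51), (2, 48), (4, 43), (6, 140), (8, 230), (10, 237), (12, 238), (14, 235), (16, 237), (18, 235), (20, 235), (22, 236), (24, 237), (26, 236), (28, 234), (30, 235), (32, 235), (34, 235), (36, 236), (38, 236), (40, 236), (42, 241), (44, 225), (46, 182), (48, 48), (50, 53), (52, 49), (54, 48), (56, 47)]
```

View pics/w6.png

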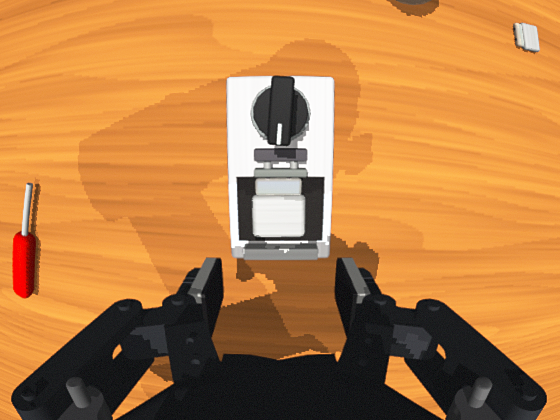

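The pacemaker lies flat and straight in the nest, with clear gaps to the pad and stop, at about x 472–519, y 6–47. Now I'll get the knob's axis from the whole deck outline.

```bash
python3 - <<'E'
from h import *
im=cv2.imread("pics/w6.png"); C=cam("wrist"); hsv=cv2.cvtColor(im,cv2.COLOR_BGR2HSV)
m=np.zeros(im.shape[:2],np.uint8); m[65:266,215:345]=(hsv[65:266,215:345,1]<60)
m=cv2.morphologyEx(m,cv2.MORPH_OPEN,np.ones((3,3)))
cs,_=cv2.findContours(m,0,1); c=max(cs,key=cv2.contourArea); print(cv2.boundingRect(c))
# straight edges: fit lines to left/right
L=[];Rr=[]
for v in range(90,240,3):
    u=np.flatnonzero(m[v]); L.append(onz("wrist",(u.min()-.5,v),24,C)[:2]); Rr.append(onz("wrist",(u.max()+.5,v),24,C)[:2])
for A in(L,Rr):
    vx,vy,x,y=cv2.fitLine(np.float32(A),cv2.DIST_HUBER,0,.01,.01).ravel(); print("edge yaw",np.degrees(np.arctan2(vy,vx)).round(2),"y@x500,570",[(y+vy/vx*(X-x)).round(2) for X in(500,570)])
for u in(245,265,310,322):
    v=np.flatnonzero(m[:,u]); print(u,v.min(),v.max(),onz("wrist",(u,v.min()-.5),24,C)[:2].round(1),onz("wrist",(u,v.max()+.5),24,C)[:2].round(1))
# bar: top face z 84 ends; dark rows/cols
d=(im.max(axis=2)<90)
for v in(79,82,85,136,139,142):
    u=np.flatnonzero(d[v,255:310])+255; print("bar",v,u.min(),u.max(),[onz("wrist",(q,v),84,C)[:2].round(1) for q in(u.min(),u.max())])
w=(im[115:150,265:300].min(axis=2)>150); print(np.argwhere(w[:, :]).mean(0)+[115,265] if w.any() else None)
go(570,29.5,100,93.2)
E
```

```text
(227, 76, 107, 184)
edge yaw 3.14 y@x500,570 [np.float32(66.99), np.float32(70.83)]
edge yaw 3.5 y@x500,570 [np.float32(-16.09), np.float32(-11.8)]
245 77 259 [596.7  57.9] [447.1  52.2]
265 76 259 [598.1  42.6] [448.2  35.2]
310 76 259 [600.3   8.4] [450.3  -3. ]
322 77 257 [600.4  -0.9] [452.6 -13.2]
bar 79 272 293 [array([587.6,  35.6]), array([588.3,  23.4])]
bar 82 272 293 [array([585.8,  35.4]), array([586.5,  23.3])]
bar 85 271 293 [array([583.9,  35.9]), array([584.7,  23.2])]
bar 136 267 293 [array([553.5,  36.6]), array([554.4,  21.3])]
bar 139 267 290 [array([551.8,  36.5]), array([552.5,  23. ])]
bar 142 268 289 [array([550. ,  35.8]), array([550.7,  23.5])]
[139.59090909 279.67613636]
pos [492.   26.3 133.7] yaw -86.71 tilt [-0.16 -0.05] j [ 0.38  0.26 -0.45 -0.   -0.86  1.24] t 11.8833 F [0.1 1.2 1.1] w 54.3
shift [ 33.5   1.2 -78.1] spin 0.09
```

>>> {"api": "drive_tool", "payload": {"motion": [[0,0.2,-12,0],[0,0.2,-20,0],[0,0.2,-20,0],[5,0.2,-15,0],[8,0.2,-8,0],[10,0,-2.4,0],[10,0,0,0],[0,0,0,0],[0,0,0,0],[0,0,0,0]], "grip": 40}}

```text
clock: 12.72
position: [569.7, 30.0, 102.1]
ee_rot: [-0.707, -0.02, 0.707, -0.021]
contact_force: [0.9, -0.4, 0.5]
gripper_width: 40.0
```

```bash
python3 - <<'E'
from h import *
go(569.3,29.5,56,93.3)
im,C=snap('wrist','w7'); d=(im.max(axis=2)<75)
E
```

```text
pos [569.7  30.  102.1] yaw -86.68 tilt [-0.02 -0.02] j [ 0.34  0.42 -0.3   0.   -0.85  1.29] t 12.7167 F [ 0.9 -0.4  0.5] w 40.0
shift [46.1  0.4  0.4] spin 0.02
```

View pics/w7.png

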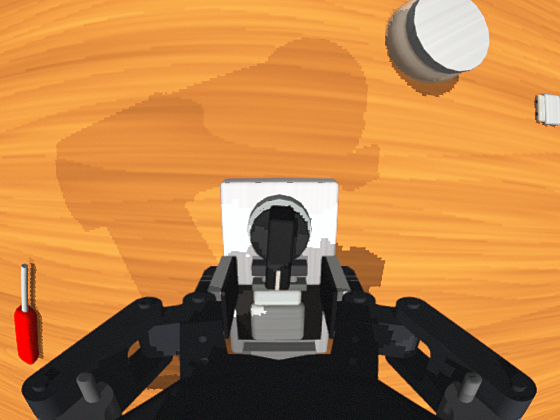

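The bar at cols 267–293 sits midway between the fingers, and the pacemaker is still straight in the nest. That was my last picture, so from here I check by numbers only.

>>> {"api": "drive_tool", "payload": {"motion": [[10,0.2,0.4,0],[14,0.2,0,0],[12,0,0,0],[6,0,0,0],[3,0,0,0],[0,0,0,0],[0,0,0,0],[0,0,0,0]]}}

```text
clock: 13.43
position: [570.4, 29.8, 57.7]
ee_rot: [0.707, 0.021, -0.706, 0.02]
contact_force: [0.0, 0.1, 0.3]
gripper_width: 40.0
```

```bash
python3 - <<'E'
from h import *
go(569.3,29.5,56,93.3)
im=cv2.imread("pics/w7.png"); g=im.max(axis=2)
for v in(215,235,255): print(v,g[v,255:310].tolist())
E
```

```text
pos [570.4  29.8  57.7] yaw -86.69 tilt [0.09 0.02] j [ 0.34  0.48 -0.34  0.   -0.75  1.29] t 13.4333 F [0.  0.1 0.3] w 40.0
shift [1.7 0.2 1.1] spin 0.01
215 [195, 199, 196, 119, 44, 29, 44, 45, 46, 45, 46, 45, 51, 42, 32, 20, 22, 17, 20, 20, 23, 25, 22, 24, 18, 16, 20, 25, 22, 27, 20, 23, 24, 21, 22, 22, 27, 15, 17, 27, 47, 50, 48, 44, 34, 80, 105, 113, 189, 197, 195, 185, 114, 119, 255]
235 [59, 58, 59, 61, 58, 58, 59, 56, 60, 61, 58, 61, 49, 30, 34, 40, 43, 43, 45, 45, 45, 42, 44, 41, 46, 42, 46, 46, 44, 44, 47, 46, 45, 46, 45, 44, 41, 34, 25, 23, 27, 28, 45, 64, 59, 58, 61, 57, 58, 60, 58, 58, 53, 45, 101]
255 [185, 185, 186, 128, 70, 38, 34, 38, 38, 36, 55, 39, 33, 33, 41, 43, 44, 43, 40, 44, 41, 44, 41, 42, 40, 43, 43, 44, 42, 46, 41, 42, 40, 41, 39, 33, 30, 31, 35, 37, 39, 36, 31, 30, 49, 103, 142, 153, 190, 191, 190, 188, 189, 201, 197]
```

>>> {"api": "drive_tool", "payload": {"motion": [[1.5,0.3,0.9,0],[0,0,0,0],[0,0,0,0],[0,0,0,0]], "grip": 24}}

```text
clock: 13.77
position: [569.1, 29.2, 55.7]
ee_rot: [0.707, 0.02, -0.707, 0.02]
contact_force: [-0.1, -0.8, -0.1]
gripper_width: 24.1
```

>>> {"api": "drive_tool", "payload": {"motion": [[0,0,0,0],[0,0,0,0],[0,0,0,0],[0,0,0,0],[0,0,0,0],[0,0,0,0]], "grip": 6}}

```text
clock: 14.27
position: [569.2, 29.4, 55.7]
ee_rot: [0.707, 0.02, -0.707, 0.02]
contact_force: [0.3, 1.5, 1.8]
gripper_width: 13.1
```

```bash
python3 - <<'E'
from h import *
go(569.3,29.5,56,93.3); print(arm.read_state()["wrist_torque"])
E
```

```text
pos [569.2  29.4  55.7] yaw -86.7 tilt [0.02 0.01] j [ 0.34  0.48 -0.34 -0.   -0.75  1.29] t 14.2667 F [0.3 1.5 1.8] w 13.1
shift [-0.3 -0.1 -0.2] spin -0.0
[ 0.47814162  0.13243334 -0.18652166]
```

Gripped, with negligible side force. Now I'll bear down.

>>> {"api": "drive_tool", "payload": {"motion": [[0.6,0,0,0],[0.6,0,0,0],[0,0,0,0],[0,0,0,0],[0,0,0,0]]}}

```text
clock: 14.68
position: [569.3, 29.4, 55.1]
ee_rot: [0.707, 0.02, -0.707, 0.02]
contact_force: [-1.4, 2.0, 5.8]
gripper_width: 13.2
```

>>> {"api": "drive_tool", "payload": {"motion": [[0.5,0,0,0],[0,0,0,0],[0,0,0,0],[0,0,0,0]]}}

```text
clock: 15.02
position: [569.3, 29.4, 54.9]
ee_rot: [0.707, 0.02, -0.707, 0.02]
contact_force: [-2.0, 2.2, 7.8]
gripper_width: 13.0
```

>>> {"api": "drive_tool", "payload": {"motion": [[0.7,0,0,0],[0.7,0,0,0],[0.4,0,0,0],[0,0,0,0],[0,0,0,0],[0,0,0,0]]}}

```text
clock: 15.52
position: [569.8, 29.4, 54.2]
ee_rot: [0.708, 0.021, -0.706, 0.021]
contact_force: [-3.9, 1.7, 12.2]
gripper_width: 12.8
```

```bash
python3 - <<'E'
from h import *
go(569.3,29.5,56,93.3); print(arm.read_state()["wrist_torque"])
E
```

```text
pos [569.8  29.4  54.2] yaw -86.67 tilt [0.12 0.  ] j [ 0.34  0.48 -0.35  0.   -0.74  1.29] t 15.5167 F [-3.9  1.7 12.2] w 12.8
shift [-1.8 -0.1  0.5] spin 0.03
[ 0.58779283  1.09486247 -0.27015099]
```

>>> {"api": "drive_tool", "payload": {"motion": [[0.5,0.1,0.4,0],[0.4,0.1,0.3,0],[0,0,0,0],[0,0,0,0],[0,0,0,0]]}}

```text
clock: 15.93
position: [569.7, 29.4, 53.9]
ee_rot: [0.708, 0.021, -0.706, 0.021]
contact_force: [-3.1, 1.6, 15.0]
gripper_width: 13.4
```

Bearing down at 15 N. I'll turn clockwise in short bursts and watch the force.

>>> {"api": "drive_tool", "payload": {"motion": [[0,0,0.3,2],[0,0,0,2.5],[0,0,0,2.5],[0,0,0,2.5],[0,0,0,2.5],[0,0,0,0],[0,0,0,0]]}}

```text
clock: 16.52
position: [569.6, 29.5, 53.9]
ee_rot: [0.707, -0.053, -0.704, -0.053]
contact_force: [-3.8, 3.3, 14.7]
gripper_width: 12.9
```

```bash
python3 - <<'E'
from h import *
go(569.3,29.5,56,93.3); print(arm.read_state()["wrist_torque"])
E
```

```text
pos [569.6  29.5  53.9] yaw -98.55 tilt [0.23 0.  ] j [ 0.34  0.48 -0.35  0.   -0.74  1.08] t 16.5167 F [-3.8  3.3 14.7] w 12.9
shift [-2.1 -0.   0.3] spin -11.85
[0.64607557 1.02488628 0.07245449]
```

>>> {"api": "drive_tool", "payload": {"motion": [[0,-0.3,0.4,2],[0,0,0,2.5],[0,0,0,2.5],[0,0,0,2.5],[0,0,0,2.5],[0,0,0,2.5],[0,0,0,2.5],[0,0,0,0],[0,0,0,0]]}}

```text
clock: 17.27
position: [569.6, 29.6, 54.0]
ee_rot: [0.691, -0.156, -0.688, -0.157]
contact_force: [-2.2, 2.0, 13.9]
gripper_width: 13.3
```

```bash
python3 - <<'E'
from h import *
go(569.3,29.5,56,93.3); print(arm.read_state()["wrist_torque"])
E
```

```text
pos [569.6  29.6  54. ] yaw -115.54 tilt [ 0.26 -0.01] j [ 0.34  0.48 -0.35  0.   -0.74  0.79] t 17.2667 F [-2.2  2.  13.9] w 13.3
shift [-2.   0.2  0.2] spin -28.84
[0.37512257 0.792713   0.15269017]
```

>>> {"api": "drive_tool", "payload": {"motion": [[0.2,-0.1,0.3,2],[0,0,0,2.5],[0,0,0,2.5],[0,0,0,2.5],[0,0,0,2.5],[0,0,0,2.5],[0,0,0,2.5],[0,0,0,0],[0,0,0,0]]}}

```text
clock: 18.02
position: [569.6, 29.8, 53.9]
ee_rot: [0.661, -0.256, -0.657, -0.257]
contact_force: [-1.4, 1.8, 15.5]
gripper_width: 12.6
```

```bash
python3 - <<'E'
from h import *
go(569.3,29.5,56,93.3); print(arm.read_state()["wrist_torque"])
E
```

```text
pos [569.6  29.8  53.9] yaw -132.54 tilt [ 0.29 -0.01] j [ 0.34  0.48 -0.35  0.   -0.74  0.49] t 18.0167 F [-1.4  1.8 15.5] w 12.6
shift [-2.1  0.5  0. ] spin -45.84
[0.25067915 0.73103414 0.10056462]
```

>>> {"api": "drive_tool", "payload": {"motion": [[0,0,0.2,2],[0,0,0,2.5],[0,0,0,2.5],[0,0,0,2.5],[0,0,0,2.5],[0,0,0,2.5],[0,0,0,2.5],[0,0,0,0],[0,0,0,0]]}}

```text
clock: 18.77
position: [569.6, 29.9, 54.0]
ee_rot: [0.616, -0.35, -0.612, -0.352]
contact_force: [-1.2, 0.2, 13.7]
gripper_width: 13.4
```

```bash
python3 - <<'E'
from h import *
go(569.3,29.5,56,93.3); print(arm.read_state()["wrist_torque"])
E
```

```text
pos [569.6  29.9  54. ] yaw -149.52 tilt [ 0.31 -0.01] j [ 0.34  0.48 -0.35  0.   -0.74  0.19] t 18.7667 F [-1.2  0.2 13.7] w 13.4
shift [-2.   0.5 -0.2] spin -62.82
[0.19033715 0.69290974 0.16388566]
```

>>> {"api": "drive_tool", "payload": {"motion": [[0.3,0,0,2],[0,0,0,2.5],[0,0,0,2.5],[0,0,0,2.5],[0,0,0,2],[0,0,0,2],[0,0,0,0],[0,0,0,0],[0,0,0,0]]}}

```text
clock: 19.52
position: [569.7, 30.0, 53.9]
ee_rot: [0.57, -0.419, -0.567, -0.422]
contact_force: [-2.0, 1.0, 15.8]
gripper_width: 12.7
```

```bash
python3 - <<'E'
from h import *
go(569.3,29.5,56,93.3); print(arm.read_state()["wrist_torque"])
im,C=snap('wrist','w8'); im=snap('top','top3')[0]
C=cam("top"); ref=cv2.imread("pics/top0.png")[:,:,::-1]
for nm,i in(("before",ref),("now",im)):
    h=cv2.cvtColor(np.ascontiguousarray(i),cv2.COLOR_RGB2HSV); m=((h[:,:,1]<70)&(h[:,:,2]>70)); 
    print(nm,[(v,np.flatnonzero(m[v,255:310])[[0,-1]]+255) for v in(225,232,240)],np.flatnonzero(m[200:255,290])[-1]+200)
E
```

```text
pos [569.7  30.   53.9] yaw -163.0 tilt [ 0.32 -0.01] j [ 0.34  0.48 -0.35  0.   -0.74 -0.04] t 19.5167 F [-2.   1.  15.8] w 12.7
shift [-2.1  0.5 -0.4] spin -76.3
[0.21821667 0.73181365 0.15254487]
before [(225, array([265, 297])), (232, array([265, 298])), (240, array([266, 298]))] 242
now [(225, array([266, 298])), (232, array([266, 298])), (240, array([266, 299]))] 242
```

>>> {"api": "drive_tool", "payload": {"motion": [[-0.8,0,0,0],[-0.8,0,0,0],[-0.8,0,0,0],[0,0,0,0],[0,0,0,0]]}}

```text
clock: 20.03
position: [569.6, 30.0, 54.9]
ee_rot: [0.57, -0.42, -0.567, -0.422]
contact_force: [1.1, 0.9, 7.7]
gripper_width: 13.2
```

>>> {"api": "drive_tool", "payload": {"motion": [[0,0,0,0],[0,0,0,0],[0,0,0,0],[0,0,0,0],[0,0,0,0]], "grip": 36}}

```text
clock: 20.45
position: [566.9, 29.5, 52.5]
ee_rot: [-0.567, 0.422, 0.568, 0.421]
contact_force: [0.5, -0.1, -0.1]
gripper_width: 36.2
```

>>> {"api": "drive_tool", "payload": {"motion": [[-5,0,0,0],[-15,0,0,0],[-25,0,0,0],[-30,0,0,0],[-20,0,0,0],[-5,0,0,0],[0,0,0,0],[0,0,0,0]]}}

```text
clock: 21.12
position: [566.7, 29.7, 152.6]
ee_rot: [-0.567, 0.422, 0.568, 0.422]
contact_force: [-0.3, -0.4, -0.8]
gripper_width: 35.8
```

```bash
python3 - <<'E'
from h import *
go(440,27,160,93.3)
snap('top','top4')
G=lambda f:np.float32(cv2.imread(f"pics/{f}.png",0))
for f in("top0","top2","top3","top4"):
    a,b=G("top2"),G(f)
    print(f,"end strip",cv2.phaseCorrelate(a[228:250,256:308].copy(),b[228:250,256:308].copy(),cv2.createHanningWindow((52,22),5)))
E
```

```text
pos [566.7  29.7 152.6] yaw -163.22 tilt [-0.05  0.02] j [ 0.34  0.36 -0.25 -0.   -0.97 -0.04] t 21.1167 F [-0.3 -0.4 -0.8] w 35.8
shift [ -7.3 122.1  34. ] spin -76.52
top0 end strip ((-0.027489662165482542, -0.4046185224182324), 0.7078579498661889)
top2 end strip ((0.0, 0.0), 1.0)
top3 end strip ((0.6247020215877441, 0.7645435781368572), 0.9032557235087877)
top4 end strip ((0.5959566037834172, 0.6128560261540841), 0.89506850787151)
```

>>> {"api": "drive_tool", "payload": {"motion": [[5,15,4,0],[5,20,5,0],[5,20,5,0],[3.6,17.5,4.3,0],[0,0,0,-6.5],[0,0,0,-6.5],[0,0,0,-6.5],[0,0,0,-6.5],[0,0,0,-6.5],[0,0,0,-6.5]], "grip": 54}}

```text
clock: 22.0
position: [491.5, 26.0, 132.7]
ee_rot: [-0.675, 0.207, 0.677, 0.205]
contact_force: [0.6, 0.1, 0.2]
gripper_width: 54.1
```

>>> {"api": "drive_tool", "payload": {"motion": [[0,0,0,-6.5],[0,0,0,-6.5],[0,0,0,-6.5],[0,0,0,-6.5],[0,0,0,-6.5],[0,0,0,-5],[0,0,0,0],[0,0,0,0],[0,0,0,0],[0,0,0,0]]}}

```text
clock: 22.83
position: [492.3, 26.2, 133.9]
ee_rot: [-0.706, -0.02, 0.707, -0.02]
contact_force: [-0.1, 0.8, 0.2]
gripper_width: 54.0
```

```bash
python3 - <<'E'
from h import *
C6p=dict(position=[492.0,26.3,134.0])
go(492,26.3,134,93.3)
im,C=snap('wrist','w9')
def edges(f,C):
    im=cv2.imread(f"pics/{f}.png"); hsv=cv2.cvtColor(im,cv2.COLOR_BGR2HSV)
    m=np.zeros(im.shape[:2],np.uint8); m[65:266,215:345]=(hsv[65:266,215:345,1]<60)
    m=cv2.morphologyEx(m,cv2.MORPH_OPEN,np.ones((3,3)))
    L=[];Rr=[]
    for v in range(90,240,3):
        u=np.flatnonzero(m[v]); L.append(onz("wrist",(u.min()-.5,v),24,C)[:2]); Rr.append(onz("wrist",(u.max()+.5,v),24,C)[:2])
    for A in(L,Rr):
        vx,vy,x,y=cv2.fitLine(np.float32(A),cv2.DIST_HUBER,0,.01,.01).ravel(); print("edge yaw",np.degrees(np.arctan2(vy,vx)).round(2),"y@x450,500,570",[float((y+vy/vx*(X-x)).round(2)) for X in(450,500,570)])
    for u in(245,265,310):
        v=np.flatnonzero(m[:,u]); print(u,onz("wrist",(u,v.min()-.5),24,C)[:2].round(1),onz("wrist",(u,v.max()+.5),24,C)[:2].round(1))
    print([(x,int(im[int(p[1]+.5),int(p[0]+.5)].mean())) for x,p in ((x,proj("wrist",[x,25.8+(x-494.3)*.056,34],C)) for x in range(460,546,2))])
edges("w9",C)
E
```

```text
pos [492.3  26.2 133.9] yaw -86.78 tilt [-0.06 -0.02] j [ 0.38  0.26 -0.45 -0.   -0.86  1.24] t 22.8333 F [-0.1  0.8  0.2] w 54.0
shift [-0.1 -0.1  0.3] spin -0.08
edge yaw 3.96 y@x450,500,570 [62.849998474121094, 66.31999969482422, 71.16999816894531]
edge yaw 4.0 y@x450,500,570 [-20.479999542236328, -16.979999542236328, -12.09000015258789]
245 [597.3  57.8] [447.6  52.2]
265 [597.9  42.5] [448.6  35.2]
310 [600.9   8.2] [450.7  -3.1]
[(460, 149), (462, 150), (464, 109), (466, 99), (468, 242), (470, 237), (472, 238), (474, 238), (476, 235), (478, 241), (480, 240), (482, 239), (484, 239), (486, 241), (488, 239), (490, 242), (492, 238), (494, 242), (496, 234), (498, 213), (500, 195), (502, 213), (504, 212), (506, 215), (508, 214), (510, 215), (512, 130), (514, 157), (516, 169), (518, 72), (520, 27), (522, 105), (524, 106), (526, 103), (528, 109), (530, 62), (532, 255), (534, 251), (536, 251), (538, 251), (540, 251), (542, 252), (544, 200)]
```

```bash
python3 - <<'E'
from h import *
for f,p in(("w6",[492.0,26.3,133.9]),("w9",None)):
    s=dict(arm.read_state()); 
    if p: s["position"]=np.array(p)
    C=cam("wrist",s); im=cv2.imread(f"pics/{f}.png")
    for o in(-10,10,14):
        print(f,o,[(x,int(im[int(q[1]+.5),int(q[0]+.5)].mean())) for x,q in ((x,proj("wrist",[x,25.8+(x-494.3)*.06+o,37],C)) for x in np.arange(506,552,1.))])
    # bar direction: white mark on knob
    d=im[70:150,235:330]; w=(d.min(axis=2)>170)
a,b=(cv2.imread(f"pics/{f}.png") for f in("top0","top4"))
D=cv2.absdiff(a,b).max(axis=2)
for n,(x0,y0,x1,y1) in dict(jar=(305,122,336,158),header=(314,266,330,286),driver=(152,220,186,282),small=(364,144,384,162)).items(): print(n,(D[y0:y1,x0:x1]>60).sum())
E
```

```text
w6 -10 [(np.float64(506.0), 197), (np.float64(507.0), 194), (np.float64(508.0), 156), (np.float64(509.0), 197), (np.float64(510.0), 199), (np.float64(511.0), 214), (np.float64(512.0), 214), (np.float64(513.0), 215), (np.float64(514.0), 213), (np.float64(515.0), 215), (np.float64(516.0), 217), (np.float64(517.0), 216), (np.float64(518.0), 216), (np.float64(519.0), 207), (np.float64(520.0), 200), (np.float64(521.0), 185), (np.float64(522.0), 102), (np.float64(523.0), 130), (np.float64(524.0), 161), (np.float64(525.0), 164), (np.float64(526.0), 165), (np.float64(527.0), 169), (np.float64(528.0), 141), (np.float64(529.0), 173), (np.float64(530.0), 218), (np.float64(531.0), 217), (np.float64(532.0), 219), (np.float64(533.0), 220), (np.float64(534.0), 158), (np.float64(535.0), 93), (np.float64(536.0), 103), (np.float64(537.0), 49), (np.float64(538.0), 52), (np.float64(539.0), 55), (np.float64(540.0), 55), (np.float64(541.0), 55), (np.float64(542.0), 56), (np.float64(543.0), 35), (np.float64(544.0), 49), (np.float64(545.0), 148), (np.float64(546.0), 142), (np.float64(547.0), 143), (np.float
[... 5427 characters left out ...]
64(526.0), 104), (np.float64(527.0), 108), (np.float64(528.0), 106), (np.float64(529.0), 84), (np.float64(530.0), 128), (np.float64(531.0), 238), (np.float64(532.0), 254), (np.float64(533.0), 249), (np.float64(534.0), 248), (np.float64(535.0), 248), (np.float64(536.0), 248), (np.float64(537.0), 248), (np.float64(538.0), 248), (np.float64(539.0), 248), (np.float64(540.0), 248), (np.float64(541.0), 249), (np.float64(542.0), 248), (np.float64(543.0), 249), (np.float64(544.0), 248), (np.float64(545.0), 248), (np.float64(546.0), 249), (np.float64(547.0), 250), (np.float64(548.0), 251), (np.float64(549.0), 252), (np.float64(550.0), 224), (np.float64(551.0), 146)]
jar 0
header 0
driver 1278
small 0
```

```bash
python3 - <<'E'
from h import *
for f in("w6","w9","top0","top4"):
    im=cv2.imread(f"pics/{f}.png").astype(int); m=(im[:,:,2]>130)&(im[:,:,1]<50)&(im[:,:,0]<60)
    q=np.argwhere(m); print(f,len(q),q.mean(0) if len(q) else None)
s=arm.read_state(); print(s["clock"],s["contact_force"].round(1))
arm.job_done()
E
```

```text
w6 932 [264.69742489  20.39806867]
w9 926 [265.48704104  20.3812095 ]
top0 78 [261.34615385 167.25641026]
top4 15 [270.93333333 160.26666667]
22.8833 [-0.2 -0.1 -0.3]
the job is handed in; nothing more can be done
```

The pacemaker is clamped in the stand, and I handed the job in at 22.9 s with the arm clear of everything. I laid it flat in the nest with its header end toward the jaw and let go. Then I gripped the knob, bore down with about 14–16 N, turned it clockwise 76° (1.33 rad), eased off and let go.

**Clamp:** In the last wrist picture the pacemaker is against the stop. The gap behind the sprung pad shrank from about 5.3 mm to 2.9 mm, so the pad is pushed in roughly 2.5 mm; 1.5 mm was needed. The jaw's back edge travelled about 12 mm, a little under the 13.3 mm expected from the turn.

**Stand:** It did not stay perfectly still. From before the knob grasp to the end, its edges turned by about 0.5–0.8°, and the far end moved about 1.4 mm sideways. The rays are good to roughly half a millimetre.

**Other things on the bench:** The jar, the white connector header and the small look-alike show no change in the top view. The top view changed strongly around the driver (1278 pixels differ). I put this down to the arm or its shadow over it, because two wrist pictures from the same pose show the driver's red handle within a pixel. Those two pictures cover only the knob stage, so before that I rely on the arm not having gone near it.

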